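# Find the rattling rotor canister and clip it into the fault holder

### The job

One of the three sealed canisters has a loose ball inside: lift them from the stand one at a time and rock each gently, blue-capped end down by about 20 degrees and then the other end down as much, feeling for the ball rolling. Press the canister with the loose ball gently past the sprung jaws of the red holder until it is fully home, centred lengthwise, and let go of it; the sound canisters must end lying in the cradles they came from and never go into the red holder. Do not push hard, swing the canisters about, or disturb anything else.

Things in the scene. Friction and masses are not known exactly. Their poses are not given: they have to be found in the camera images.
- canister_a_mid (a point): A sealed steel canister lying on its side: cylinder 40 mm across, 144 mm long, blue cap on one end, grey grip band round the middle (36 mm long, two upright flat sides 42 mm apart, 30 mm tall). This point: its centre, on its axis, 48 mm above the table in a cradle. x runs along the canister towards the blue cap, z up. Grip it on the band, across y.
- canister_b_mid (a point): Another canister of the same kind (see canister_a_mid; same point and axes).
- canister_c_mid (a point): Another canister of the same kind (see canister_a_mid; same point and axes).
- stand: aluminium stand, fixed: plate 205 mm (x, -77.5 to +127.5) by 300 mm (y) by 8 mm, three white open V cradles side by side, 97 mm apart along y. Origin on the table under the middle cradle, z up. Each cradle is two V blocks 20 mm long, 47 mm either side of its middle along x, open between; canisters lie in them along x, unclamped.
- cradle_left (a point): centre of a canister lying in the +y cradle of the stand, 48 mm above the table; x along the cradle, blue caps towards +x
- cradle_mid (a point): centre of a canister lying in the middle cradle of the stand, 48 mm above the table; x along the cradle, blue caps towards +x
- cradle_right (a point): centre of a canister lying in the -y cradle of the stand, 48 mm above the table; x along the cradle, blue caps towards +x
- holder_seat (a point): centre of a canister fully home in the red holder, 48 mm above the table; x along its cradle, z up. Four sprung steel jaws close over the canister's sides: from above it meets them 22 mm above home and must be pressed between them with roughly 5 to 10 N besides its weight, most at 18 to 12 mm above home; the jaws then draw it down and it comes to rest hard on the V blocks.
- holder: red holder for the faulty canister, fixed: plate 150 mm (x) by 130 mm (y) by 8 mm with one V cradle like the stand's, and a facing pair of sprung jaws over each V block; 74 mm of free length between the blocks for the fingers, down to the plate. Origin on the table under holder_seat, same axes.
- locknut: brass ring nut, 32 mm across, 12 mm high, on the stand's rear ledge; a bystander; origin at its underside
- spare_cap: spare blue cap, 28 mm across, 16 mm high, on the stand's rear ledge; a bystander; origin at its underside
- reagent: amber bottle, 66 mm across, 150 mm high; a bystander; origin at its underside
- beaker: glass beaker, 80 mm across, 90 mm high; a bystander; origin at its underside
- spanner: steel spanner lying on the table; a bystander
- jar: jar with white lid, 60 mm across, 70 mm high; a bystander; origin at its underside
- canister_a: the canister of canister_a_mid, same origin and axes. All three look alike, 0.37 to 0.47 kg, weight no clue. One holds a loose steel ball of 0.11 kg that rolls freely along x, 50 mm either way from the middle. The other two hold an insert that fills them (under 1.5 mm of play); their centre of mass is at the centre. Which is which changes each time.
- canister_b: the canister of canister_b_mid, same origin and axes
- canister_c: the canister of canister_c_mid, same origin and axes
Not all that is in view belongs to the job. What is shaped like the canister_b but purple or yellow is not meant.

How it is judged (in metres and radians):
On the way, in this order (a step that is already met when the one before it is completed fails the run):
1. the canister with the loose ball is held, lifted clear of the cradles, with its blue-capped end at least 8 degrees down (((distance between loose_ball and canister_a below 0.065 m and height (world z) of canister_a_mid above 0.07 m and contact force between the fingers and canister_a above 1 N and angle between canister_a_mid's own x axis and vertical above 1.7108 rad) or (distance between loose_ball and canister_b below 0.065 m and height (world z) of canister_b_mid above 0.07 m and contact force between the fingers and canister_b above 1 N and angle between canister_b_mid's own x axis and vertical above 1.7108 rad) or (distance between loose_ball and canister_c below 0.065 m and height (world z) of canister_c_mid above 0.07 m and contact force between the fingers and canister_c above 1 N and angle between canister_c_mid's own x axis and vertical above 1.7108 rad))), for 0.1 s.
2. then, still held and lifted, its other end is at least 8 degrees down (((distance between loose_ball and canister_a below 0.065 m and height (world z) of canister_a_mid above 0.07 m and contact force between the fingers and canister_a above 1 N and angle between canister_a_mid's own x axis and vertical below 1.4308 rad) or (distance between loose_ball and canister_b below 0.065 m and height (world z) of canister_b_mid above 0.07 m and contact force between the fingers and canister_b above 1 N and angle between canister_b_mid's own x axis and vertical below 1.4308 rad) or (distance between loose_ball and canister_c below 0.065 m and height (world z) of canister_c_mid above 0.07 m and contact force between the fingers and canister_c above 1 N and angle between canister_c_mid's own x axis and vertical below 1.4308 rad))), for 0.1 s.
At the end, for the whole second after the job is handed in: The canister with the loose ball lies fully home in the red holder (centre within 4 mm in height and 12 mm level of the seat's, axis within 0.1 rad), the two sound ones lie within 15 mm and 0.1 rad of where they started in the stand, and all three are at rest and released (((distance between loose_ball and canister_a below 0.065 m and horizontal distance between canister_a_mid and holder_seat below 0.012 m and z of canister_a_mid in the frame of holder_seat between -0.004 and 0.004 m and angle between the x axis of canister_a_mid and the x axis of holder_seat, either way round below 0.1 rad and distance of each of canister_b_mid, canister_c_mid from where it was at the start of the episode below 0.015 m and angle between the x axis of each of canister_b_mid, canister_c_mid and the x axis of stand, either way round below 0.1 rad) or (distance between loose_ball and canister_b below 0.065 m and horizontal distance between canister_b_mid and holder_seat below 0.012 m and z of canister_b_mid in the frame of holder_seat between -0.004 and 0.004 m and angle between the x axis of canister_b_mid and the x axis of holder_seat, either way round below 0.1 rad and distance of each of canister_a_mid, canister_c_mid from where it was at the start of the episode below 0.015 m and angle between the x axis of each of canister_a_mid, canister_c_mid and the x axis of stand, either way round below 0.1 rad) or (distance between loose_ball and canister_c below 0.065 m and horizontal distance between canister_c_mid and holder_seat below 0.012 m and z of canister_c_mid in the frame of holder_seat between -0.004 and 0.004 m and angle between the x axis of canister_c_mid and the x axis of holder_seat, either way round below 0.1 rad and distance of each of canister_a_mid, canister_b_mid from where it was at the start of the episode below 0.015 m and angle between the x axis of each of canister_a_mid, canister_b_mid and the x axis of stand, either way round below 0.1 rad)) and linear speed of each of canister_a, canister_b, canister_c below 0.02 m/s); the robot touches nothing.
It fails at once if a sound canister is put into the red holder ((distance between canister_a_mid and holder_seat below 0.024 m and distance between loose_ball and canister_a above 0.07 m) or (distance between canister_b_mid and holder_seat below 0.024 m and distance between loose_ball and canister_b above 0.07 m) or (distance between canister_c_mid and holder_seat below 0.024 m and distance between loose_ball and canister_c above 0.07 m)).
It fails at once if the red holder takes more than 60 N in all its contacts (contact force between holder and anything else above 60 N).
It fails at once if a canister is flung about (faster than 1 m/s) (linear speed of any of canister_a, canister_b, canister_c above 1 m/s).
It fails at once if a bystander is moved by more than 25 mm (distance of any of locknut, spare_cap, reagent, beaker, spanner, jar from where it was at the start of the episode above 0.025 m).
It also fails if it takes over 72 s, if anything falls off the work surface, if the arm or the gripper's body presses on something with over 40 N, if the wrist force passes 120 N, or if a joint passes its speed limit or range.

### The arm

A 6-joint arm with a two-finger parallel gripper is mounted at the origin on the work surface. World frame = base frame: x ahead of the robot, y to its left, z up, the work surface at z = 0. Lengths are in mm, angles in rad, forces in N, time in s.
With the tool pointing down it reaches from about 425 to 950 mm from the base axis. Payload 14.7 kg.
Tool frame: the origin (TCP) lies between the finger pads; the fingertips stand 17 mm ahead of it and the grasp point (between the pads) lies 2 mm behind it; z points along the fingers, x is the direction in which the jaws open and shut, and the axes are right-handed (so a half turn about z gives the same grasp; the last joint's range is limited). The gripper opens to 85 mm and grips with 20 to 120 N. Pads are 22 mm wide; open, the fingers measure 114 mm over their backs; the gripper's body (76 mm by 85 mm) begins 54 mm behind the grasp point. The pads swing forward as they close: fully open they stand 13 mm farther back than shut.
Start: joints at [1.211, 0.48, 1.596, -0, 1.065, -0.047], TCP at [199.996, 618.461, 248.297] pointing down, gripper open.
Joint ranges: [-2.75, 2.75], [-0.82, 2.05], [0.23, 2.67], [-1.56, 4.7], [0.09, 2.69], [-2.92, 2.92]. Speed limits (rad/s): [1.89, 1.89, 2.39, 3.01, 3.01, 3.01].

### API

Orientations are given as a rotation vector (axis times angle).
In Python, from cell import * gives the robot as it stands.
- The arm moves only by the shell command python3 -m crank 'ROWS' [OPENING] [FORCE]. ROWS is JSON, a list of rows, each a list of 2 entries, a list of its own where there are three numbers: the shift along the world's x, y, z in m, then the turn about the world's z in rad. In form: [[[tx, ty, tz], spin], ...]. A call has 1 to 10 rows; each row is the pose to reach, as a shift and turn from the pose commanded when the call began; what a row does not reach only later rows make up. A row lasts 1/8 s, in which the tool goes at most 62.5 mm and 10.7 degrees, less where a joint would pass 70% of its speed; a pose out of reach is approached as far as the arm can. A call with a gripper value outside its range is refused whole. OPENING is the opening, from 0 (shut) to 1 (fully open), set as the call begins (- or left out, the last holds). The fingers move at their own pace and stop on an object; FORCE is the grip in N (left out, the last holds). Time passes only in rows, so rows that repeat a pose let the fingers close. It gives the time, the measured TCP pose, the force and the opening at its end, in the units of the state.
- observe(): the state, without advancing time (a new reading comes with each control period).
- get_image(name): name is "side" or "top" or "wrist"; returns a dict with "frame" (400x640x3 uint8, blue, green, red), "mtx" (3x3 intrinsics, pixels), "k1" (the pictures are not rectified: a ray, as slopes to the right and down, at radius r is drawn at 1 + k1 r^2 times it, then the intrinsics apply), "T" (4x4, takes a point from camera to world coordinates). Camera axes: x right, y down, z forward; pixel columns grow to the right and rows downward; lengths in mm; the calibration is good to about 2 mm. A picture is of the moment at which its call begins. There is no depth.
- sign_off(): hands the job in, once; it reports no verdict.
The state is a dict: "time": time; "qpos": joint angles; "qd": joint speeds; "joint_torque": joint torques, N m; "position": TCP position; "eef_rot": TCP orientation; "force": force on the tool from outside, world axes, zero at the start; "torque": the same for the moment, N m; "width": opening from 0.0 (shut) to 1.0 (fully open).
Only numpy, scipy, OpenCV 4.12 (cv2) and the standard library are available. Lean on these libraries where they do the work, as an engineer would, in place of code of your own. Each camera call takes 0.05 s, during which the arm holds its last target. There are 200 camera calls.

## Working session

There is one attempt and no reset: what is moved stays moved. The work goes in short steps, Python scripts to look and compute and a shell command to move; the robot and the scene stay as the last step left them, time stands still between calls to the robot, and variables do not carry over. Pictures are saved under pics/ and viewed, about 8 in all and at most 12, crops included, and the job is handed in when it is done.

```bash
ls; mkdir -p pics; python3 -m crank --help 2>&1 | tail -20; python3 - <<'E'
from cell import *
import cv2
s=observe();print(s)
for n in ("top","side"):
    g=get_image(n);cv2.imwrite(f"pics/{n}0.png",g["frame"]);print(n,g["mtx"],g["k1"],g["T"])
E
```

```text
pics
invalid input: not JSON, or not a number
{'time': 0.0, 'qpos': array([ 1.21139155e+00,  4.80830930e-01,  1.59689159e+00, -3.25348190e-05,
        1.06507447e+00, -4.66164023e-02]), 'qd': array([-0.00070184,  0.00085349,  0.0003945 ,  0.00034563,  0.00096841,
       -0.0007078 ]), 'joint_torque': array([-1.13572572e-03, -9.50681162e+01, -4.30160022e+01, -1.41854861e-05,
        1.27086014e-02, -1.66893597e-05]), 'position': array([199.87401686, 618.09117728, 247.66635346]), 'eef_rot': array([ 2.53976578e+00,  1.84793963e+00, -1.55499117e-03]), 'force': array([ 0.27710266, -0.17560573, -0.38618951]), 'torque': array([ 0.03895848, -0.04250557,  0.00769053]), 'width': 1.0015148243252574}
top [[434.57744642   0.         322.79805866]
 [  0.         434.57744642 202.4224071 ]
 [  0.           0.           1.        ]] -0.0037871087440477266 [[-2.17086508e-02 -9.96736178e-01  7.77542642e-02  4.61438661e+02]
 [-9.99294891e-01  1.92496710e-02 -3.22361792e-02  4.94061585e+01]
 [ 3.06342220e-02 -7.83992429e-02 -9.96451255e-01  1.06711581e+03]
 [ 0.00000000e+00  0.00000000e+00  0.00000000e+00  1.00000000e+00]]
side [[393.38118016   0.         318.98834074]
 [  0.         393.38118016 202.61810214]
 [  0.           0.           1.        ]] -0.0911914113840133 [[-9.80244854e-01 -1.17961689e-01  1.58761034e-01  3.90521899e+02]
 [-1.97515296e-01  6.25940732e-01 -7.54444105e-01  8.23864311e+02]
 [-1.03794974e-02 -7.70897684e-01 -6.36874420e-01  7.35593240e+02]
 [ 0.00000000e+00  0.00000000e+00  0.00000000e+00  1.00000000e+00]]
```

View pics/top0.png

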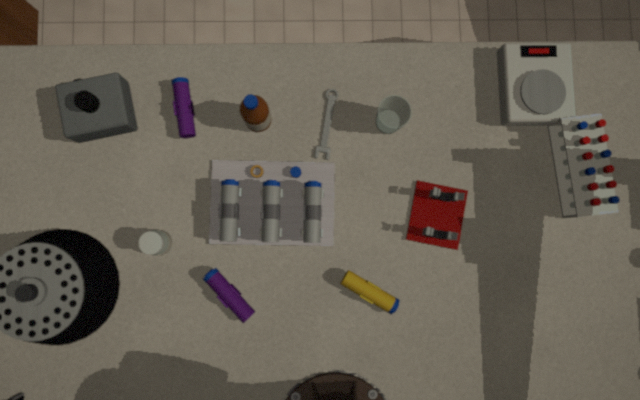

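View pics/side0.png

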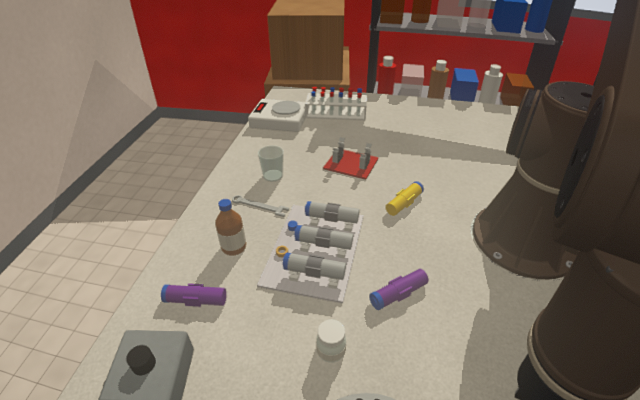

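```bash
cat > h.py <<'E'
import numpy as np, cv2
def px2w(g,uv,z):
    uv=np.array(uv,float).reshape(-1,1,2);K=g["mtx"];d=np.array([g["k1"],0,0,0,0.])
    n=cv2.undistortPoints(uv,K,d).reshape(-1,2)
    r=np.c_[n,np.ones(len(n))]@g["T"][:3,:3].T;o=g["T"][:3,3]
    return o+r*((z-o[2])/r[:,2])[:,None]
E
python3 - <<'E'
from h import *
im=cv2.imread("pics/top0.png")
cv2.imwrite("pics/top_z.png",cv2.convertScaleAbs(cv2.resize(im[150:260,200:480],(784,308),interpolation=cv2.INTER_CUBIC),alpha=1.4))
E
```

```text
(no output)
```

View pics/top_z.png

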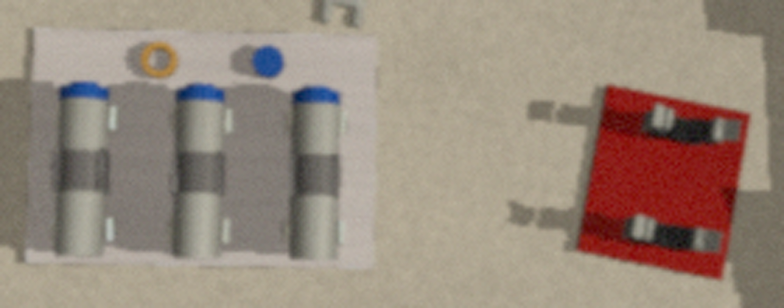

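```bash
python3 - <<'E'
from h import *
from cell import *
g=get_image("top")
f=lambda p,z:px2w(g,np.array(p)/2.8+[200,150],z)
np.set_printoptions(precision=1,suppress=True)
print("ends",f([(83,83),(82,258),(201,85),(199,259),(316,87),(316,260)],48))
print("band",f([(84,171),(202,172),(318,174)],63))
for n,c in(("stand",[(33,28),(376,38),(374,268),(25,262)]),("hold",[(605,86),(749,113),(722,278),(578,250)])):
    w=f(c,8);print(n,w,w.mean(0));e=w[1]-w[2]+w[0]-w[3];print(np.linalg.norm(np.diff(w[[0,1,2,3,0]],axis=0),axis=1),np.arctan2(e[1],e[0]))
print("jar top",px2w(g,[(150,242)],70), "caps",f([(158,60),(268,62)],20))
print("jar bounds",px2w(g,[(139,241),(163,241)],70),"jawtop",f([(662,118),(727,129),(643,229),(707,241)],70))
E
```

```text
ends [[598.8 234.1  48. ]
 [452.7 235.6  48. ]
 [595.4 135.4  48. ]
 [449.7 138.9  48. ]
 [592.   38.8  48. ]
 [446.7  41.7  48. ]]
band [[524.  230.9  63. ]
 [521.2 134.3  63. ]
 [517.7  38.8  63. ]]
stand [[653.4 284.5   8. ]
 [639.6 -15.3   8. ]
 [438.1  -8.7   8. ]
 [450.  291.7   8. ]] [545.3 138.1   8. ]
[300.1 201.6 300.7 203.6] -0.03391918511566583
hold [[ 593.4 -216.7    8. ]
 [ 567.1 -344.1    8. ]
 [ 422.6 -313.3    8. ]
 [ 449.8 -187.4    8. ]] [ 508.2 -265.4    8. ]
[130.1 147.8 128.8 146.6] -0.20581071169349818
jar top [[457.1 409.8  70. ]] caps [[621.5 174.6  20. ]
 [618.1  79.7  20. ]]
jar bounds [[459.9 434.4  70. ]
 [458.7 380.7  70. ]] jawtop [[ 558.1 -247.8   70. ]
 [ 547.9 -301.9   70. ]
 [ 466.5 -228.1   70. ]
 [ 455.5 -280.9   70. ]]
```

```bash
python3 -m crank '[[[0,0,0.06],0],[[0,0,0.12],0],[[0,0,0.18],0],[[0,0,0.24],0],[[0,0,0.30],0],[[0,0,0.36],0],[[0,0,0.42],0],[[0,0,0.48],0],[[0,0,0.54],0],[[0,0,0.60],0]]' 1; python3 -c "
from cell import *;print(observe())"
```

```text
time: 1.4
position: [193.0, 596.6, 787.4]
eef_rot: [-2.531, -1.842, -0.023]
force: [7.5, 12.1, 24.0]
width: 0.999
{'time': 1.4, 'qpos': array([ 1.20896309e+00,  5.13079936e-01,  2.34305267e-01,  1.61573997e-03,
        2.37606011e+00, -4.78923844e-02]), 'qd': array([-0.01428376, -0.1695897 , -0.06899851,  0.01351112,  0.75840539,
       -0.00788361]), 'joint_torque': array([ 1.20284412e+00, -5.26315320e+01, -9.30673099e+01, -7.30264024e-02,
        3.48042950e+00,  3.90235044e-02]), 'position': array([192.97165399, 596.55393343, 787.37905578]), 'eef_rot': array([-2.5314494 , -1.84190191, -0.022801  ]), 'force': array([ 7.47352101, 12.11685649, 23.97017863]), 'torque': array([ 0.52242604, -0.23948075, -0.01203971]), 'width': 0.9993044250355622}
```

```bash
python3 -m crank '[[[0,0,0],0],[[0,0,0],0],[[0,0,0],0]]'; python3 -c "
from cell import *;s=observe();print(s['qpos'])
from scipy.spatial.transform import Rotation as R;print(R.from_rotvec(s['eef_rot']).as_matrix())"
```

```text
time: 1.78
position: [193.1, 596.9, 788.3]
eef_rot: [-2.529, -1.84, -0.029]
force: [0.5, -1.1, -0.3]
width: 1.004
[ 1.20901659e+00  5.10795582e-01  2.35810376e-01  1.60265230e-03
  2.37182713e+00 -4.78402751e-02]
[[ 3.07617940e-01  9.51483073e-01  7.15292360e-03]
 [ 9.51227481e-01 -3.07701090e-01  2.20526382e-02]
 [ 2.31836744e-02  2.02703540e-05 -9.99731222e-01]]
```

```bash
python3 -m crank '[[[0.02,-0.02,-0.05],0.05],[[0.05,-0.05,-0.1],0.1],[[0.08,-0.09,-0.14],0.2],[[0.11,-0.12,-0.19],0.28],[[0.14,-0.15,-0.24],0.28],[[0.17,-0.19,-0.28],0.28],[[0.2,-0.22,-0.33],0.28],[[0.23,-0.25,-0.38],0.28],[[0.25,-0.28,-0.42],0.28],[[0.25,-0.28,-0.42],0.28]]'; python3 -c "
from cell import *;s=observe();print(s['qpos'],s['torque'])"
```

```text
time: 3.02
position: [443.7, 315.2, 367.2]
eef_rot: [-2.246, -2.174, -0.027]
force: [1.1, 0.4, 0.0]
width: 1.002
[ 0.54959621  0.2184694   1.69095791  0.02024954  1.21877938 -0.99525312] [-0.01897844 -0.00207301  0.0086406 ]
```

```bash
python3 -m crank '[[[0.02,-0.02,-0.05],0],[[0.04,-0.04,-0.1],0],[[0.06,-0.06,-0.14],0],[[0.081,-0.081,-0.187],0],[[0.081,-0.081,-0.187],0],[[0.081,-0.081,-0.187],0]]'; python3 - <<'E'
from h import *
from cell import *
g=get_image("wrist");cv2.imwrite("pics/w1.png",g["frame"])
np.savez("pics/w1.npz",**{k:g[k] for k in("mtx","k1","T")});print(observe()["position"])
E
```

```text
time: 3.78
position: [524.1, 235.6, 182.0]
eef_rot: [-2.247, -2.173, -0.026]
force: [0.0, 0.1, -0.3]
width: 0.997
[524.23052775 236.00601545 182.7016705 ]
```

View pics/w1.png

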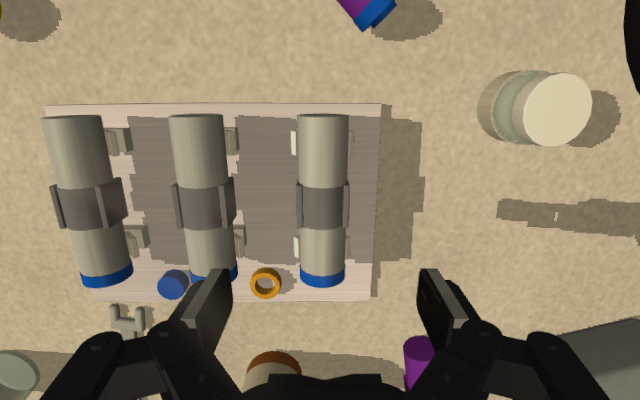

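```bash
python3 - <<'E'
from h import *
g=dict(np.load("pics/w1.npz"));g["k1"]=float(g["k1"])
np.set_printoptions(precision=1,suppress=True)
print(g["T"])
print(px2w(g,[(300,205),(349,205),(324,183),(324,226),(204,181),(204,226)],63))
print("cyl edges",px2w(g,[(299,116),(349,116),(301,280),(345,280),(322,285)],50))
print(px2w(g,[(45,106),(382,103),(371,301)],8))
E
```

```text
[[  0.    0.9   0.3 440.3]
 [  1.   -0.    0.  235.8]
 [  0.    0.3  -0.9 308.2]
 [  0.    0.    0.    1. ]]
[[524.5 219.6  63. ]
 [526.1 258.4  63. ]
 [507.3 239.2  63. ]
 [543.3 238.   63. ]
 [502.  147.   63. ]
 [539.2 141.3  63. ]]
cyl edges [[457.2 222.   50. ]
 [458.5 260.3  50. ]
 [600.7 215.6  50. ]
 [602.6 255.4  50. ]
 [606.8 234.4  50. ]]
[[441.2  -5.4   8. ]
 [451.2 293.6   8. ]
 [656.7 286.6   8. ]]
```

```bash
python3 -m crank '[[[0.001,0.002,-0.05],0],[[0.001,0.002,-0.1],0],[[0.001,0.002,-0.125],0],[[0.001,0.002,-0.136],0],[[0.001,0.002,-0.136],0]]' && python3 -m crank '[[[0,0,0],0],[[0,0,0],0],[[0,0,0],0],[[0,0,0],0],[[0,0,0],0]]' 0.3 20; python3 -c "
from cell import *;s=observe();print(s['position'],s['torque'])"
```

```text
time: 4.45
position: [525.2, 237.9, 46.4]
eef_rot: [-2.246, -2.174, -0.027]
force: [-0.4, -0.0, 0.6]
width: 0.999
time: 5.08
position: [525.4, 237.2, 46.6]
eef_rot: [-2.247, -2.174, -0.027]
force: [-1.3, -3.2, 9.7]
width: 0.49
[525.35729525 237.21583726  46.5826931 ] [-0.44875532  0.16118555 -0.00228256]
```

```bash
cat > t.py <<'E'
from cell import *
import numpy as np
s=observe();print("pos",s["position"].round(1),"F",s["force"].round(2),"T",s["torque"].round(3))
E
python3 -m crank '[[[0,0,0.02],0],[[0,0,0.04],0],[[0,0,0.06],0],[[0,0,0.06],0],[[0,0,0.06],0]]'; python3 t.py
for i in 1 2 3; do python3 -m crank '[[[0,0,0],0],[[0,0,0],0]]' >/dev/null; python3 t.py; done
```

```text
time: 5.7
position: [524.5, 237.2, 105.1]
eef_rot: [-2.246, -2.173, -0.025]
force: [0.8, 0.3, -4.5]
width: 0.489
pos [524.5 237.2 105.1] F [ 0.77  0.35 -4.48] T [-0.03   0.015  0.015]
pos [524.5 237.2 105. ] F [-0.89 -0.59 -5.46] T [ 0.001 -0.033  0.04 ]
pos [524.8 237.3 105.5] F [-0.09  0.2  -4.2 ] T [ 0.003 -0.009 -0.054]
pos [524.9 237.3 105.7] F [ 0.07 -0.98 -4.76] T [-0.004 -0.001  0.015]
```

```bash

python3 -m crank '[[[-0.05,0.002,0],0],[[-0.1,0.0035,0],0],[[-0.102,0.0035,0],0],[[-0.102,0.0035,0],0]]'; python3 t.py
for i in 1 2 3 4; do python3 -m crank '[[[0,0,0],0]]' >/dev/null; python3 t.py; done
```

```text
time: 6.95
position: [423.3, 241.2, 106.0]
eef_rot: [-2.246, -2.175, -0.027]
force: [1.1, 0.4, -5.4]
width: 0.49
pos [423.3 241.2 106. ] F [ 1.09  0.39 -5.39] T [-0.033 -0.015  0.018]
pos [424.1 241.1 105.9] F [ 0.39  0.45 -4.9 ] T [-0.035 -0.054 -0.001]
pos [423.6 240.9 105.6] F [-0.53 -0.12 -4.92] T [-0.034  0.078 -0.015]
pos [423.3 240.8 105.6] F [ 0.2   0.26 -4.44] T [-0.032 -0.004 -0.026]
pos [423.  240.8 105.6] F [-0.47 -0.27 -5.07] T [ 0.011  0.009 -0.019]
```

```bash

python3 -m crank '[[[0,0,-0.03],0],[[0,0,-0.052],0],[[0,0,-0.059],0],[[0,0,-0.063],0],[[0,0,-0.067],0],[[0,0,-0.07],0],[[0,0,-0.07],0]]'; python3 t.py
python3 -m crank '[[[0,0,0.025],0],[[0,0,0.05],0],[[0,0,0.05],0],[[0,0,0.05],0]]' >/dev/null; python3 t.py
for i in 1 2 3 4 5; do python3 -m crank '[[[0,0,0],0]]' >/dev/null; python3 t.py; done
python3 - <<'E'
from h import *
from cell import *
g=get_image("side");cv2.imwrite("pics/s1.png",cv2.resize(g["frame"][120:320,200:440],(720,600)))
E
```

```text
time: 8.32
position: [423.8, 240.4, 37.4]
eef_rot: [-2.246, -2.175, -0.028]
force: [-1.2, -17.4, 40.0]
width: 0.487
pos [423.8 240.4  37.4] F [ -1.21 -17.42  39.98] T [-2.313  0.153  0.207]
pos [422.7 240.7  85.2] F [-0.52  0.3  -5.31] T [-0.054 -0.     0.001]
pos [422.4 240.6  84.8] F [ 0.49  0.06 -4.29] T [-0.02   0.007 -0.025]
pos [422.5 240.7  85. ] F [ 1.09  0.2  -4.37] T [-0.041  0.07   0.009]
pos [422.7 240.7  85.3] F [-0.66  0.26 -4.86] T [-0.004  0.068  0.006]
pos [422.8 240.8  85.5] F [ 0.19 -0.31 -4.83] T [-0.013 -0.024 -0.023]
pos [422.9 240.8  85.6] F [ 0.14 -0.17 -5.39] T [-0.024 -0.013  0.015]
```

View pics/s1.png

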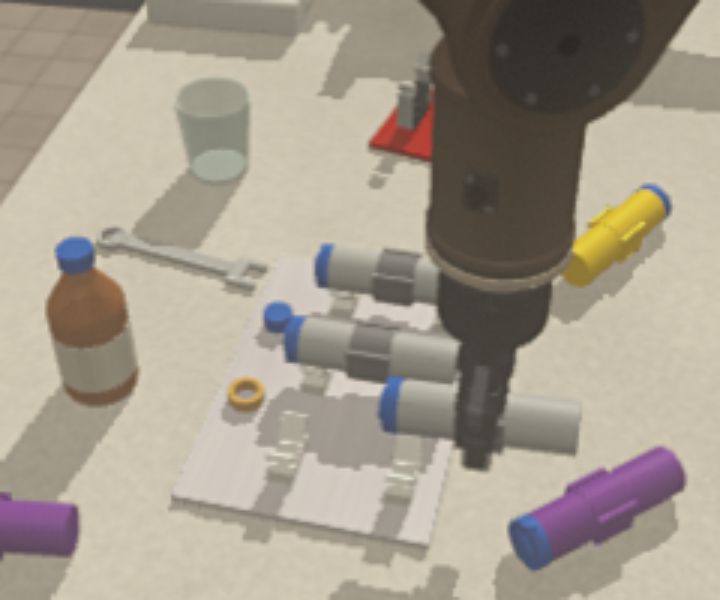

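```bash
python3 - <<'E'
from h import *
from cell import *
g=get_image("side")
d=np.array([g["k1"],0,0,0,0.]);T=np.linalg.inv(g["T"])
def pr(p): 
    p=np.array(p,float).reshape(-1,3)
    return cv2.projectPoints(p,cv2.Rodrigues(T[:3,:3])[0],T[:3,3],g["mtx"],d)[0].reshape(-1,2)
a=-0.035
for z in(80,87):
  for t in(-12,0,12):
    c,s=np.cos(np.radians(t)),np.sin(np.radians(t))
    p=[[423+l*72*c*np.cos(a),241+l*72*c*np.sin(a),z+l*72*s] for l in(1,-1)]
    print(z,t,((pr(p)-[200,120])*3).round().tolist())
g=get_image("wrist");cv2.imwrite("pics/w2.png",g["frame"])
E
```

```text
80 -12 [[386.0, 432.0], [578.0, 437.0]]
80 0 [[384.0, 418.0], [578.0, 451.0]]
80 12 [[386.0, 405.0], [574.0, 464.0]]
87 -12 [[386.0, 426.0], [579.0, 430.0]]
87 0 [[384.0, 412.0], [579.0, 444.0]]
87 12 [[386.0, 398.0], [575.0, 457.0]]
```

View pics/w2.png

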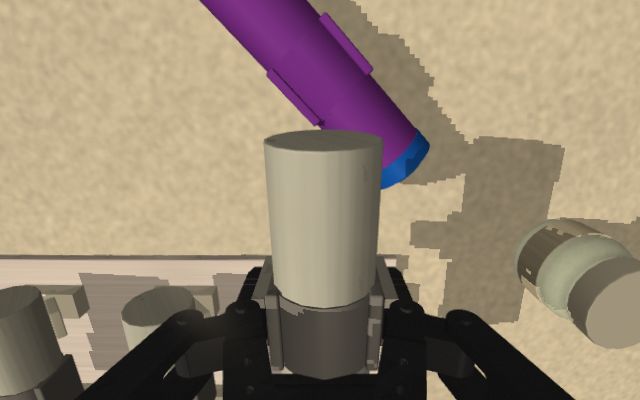

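```bash
python3 - <<'E'
from h import *
from cell import *
g=get_image("top");np.set_printoptions(precision=0,suppress=True)
im=g["frame"];o=cv2.imread("pics/top0.png")
print("purple0",px2w(g,[(210,272),(250,318)],20),"yellow",px2w(g,[(346,277),(396,308)],20))
print("spanner,reag,beak",px2w(g,[(322,155),(330,92),(255,118),(393,112)],8), "purple2",px2w(g,[(181,80),(187,135)],20),"reag top",px2w(g,[(250,102)],150))
def m(i):
    h=cv2.cvtColor(i[255:335,195:265],cv2.COLOR_BGR2HSV);k=cv2.inRange(h,(135,80,40),(160,255,255));M=cv2.moments(k,True);return M["m10"]/M["m00"],M["m01"]/M["m00"],M["m00"]
print(m(o),m(im))
E
```

```text
purple0 [[383. 287.  20.]
 [273. 193.  20.]] yellow [[ 363.  -36.   20.]
 [ 287. -154.   20.]]
spanner,reag,beak [[ 661.   15.    8.]
 [ 820.   -9.    8.]
 [ 757.  178.    8.]
 [ 767. -165.    8.]] purple2 [[851. 356.  20.]
 [714. 341.  20.]] reag top [[752. 171. 150.]]
(35.08406113537118, 41.601528384279476, 916.0) (54.975, 55.55, 40.0)
```

```bash
cat > av.py <<'E'
from cell import *
import numpy as np
L=[]
for i in range(12):
    get_image("wrist");s=observe();L.append(np.r_[s["force"],s["torque"]])
L=np.array(L);print("F,T mean",L.mean(0).round(3),"se",(L.std(0)/12**.5).round(3),"t",s["time"],s["position"].round(1))
E
python3 av.py
```

```text
F,T mean [ 7.000e-02  2.400e-02 -4.283e+00 -2.400e-02 -4.000e-03 -1.100e-02] se [0.149 0.09  0.124 0.008 0.004 0.009] t 10.25 [422.9 240.8  85.7]
```

```bash

python3 -m crank '[[[0.05,-0.0015,0],0],[[0.1,-0.0035,0],0],[[0.102,-0.0035,-0.01],0],[[0.102,-0.0035,-0.02],0],[[0.102,-0.0035,-0.028],0],[[0.102,-0.0035,-0.034],0],[[0.102,-0.0035,-0.034],0]]'; python3 t.py
python3 -m crank '[[[0,0,-0.002],0],[[0,0,-0.004],0],[[0,0,-0.004],0]]'; python3 t.py
```

```text
time: 11.12
position: [524.2, 237.4, 51.3]
eef_rot: [-2.245, -2.174, -0.024]
force: [0.9, -0.4, -4.2]
width: 0.489
pos [524.2 237.4  51.3] F [ 0.9  -0.42 -4.19] T [-0.006  0.042  0.011]
time: 11.5
position: [524.9, 237.3, 47.7]
eef_rot: [-2.246, -2.174, -0.026]
force: [-0.2, -0.4, -4.9]
width: 0.486
pos [524.9 237.3  47.7] F [-0.17 -0.36 -4.93] T [-0.026  0.025 -0.016]
```

```bash

for i in 1 2 3; do python3 -m crank '[[[0,0,-0.0015],0],[[0,0,-0.003],0],[[0,0,-0.003],0]]'>/dev/null; python3 t.py; done
```

```text
pos [524.8 237.3  44.5] F [-0.07 -0.1  -4.62] T [ 0.005 -0.04  -0.036]
pos [524.8 237.3  41.5] F [ 0.11  1.18 -4.51] T [-0.    -0.01  -0.033]
pos [524.8 237.3  38.6] F [ 0.3  -0.3  -3.96] T [-0.047 -0.052 -0.019]
```

```bash

for i in 1 2; do python3 -m crank '[[[0,0,-0.0015],0],[[0,0,-0.003],0],[[0,0,-0.003],0]]'>/dev/null; python3 t.py; done;  python3 - <<'E'
from h import *
from cell import *
g=get_image("wrist");a=g["frame"];b=get_image("side")["frame"]
cv2.imwrite("pics/ws.png",np.hstack([cv2.resize(a[100:,100:540],(400,270)),cv2.resize(b[180:300,220:400],(400,267))[:267].copy() if 0 else cv2.resize(b[180:300,220:400],(400,270))]))
E
```

```text
pos [524.9 237.3  35.7] F [-1.34 -3.47  1.06] T [-0.335 -0.072 -0.083]
pos [525.2 237.4  34.4] F [-9.1  -6.67 37.67] T [-0.78  1.31 -0.11]
```

View pics/ws.png

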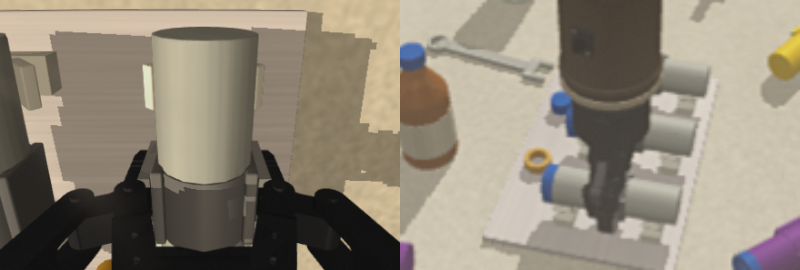

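```bash

python3 -m crank '[[[0,0,0.002],0],[[0,0,0.002],0],[[0,0,0.006],0],[[0,0,0.012],0],[[0,0,0.012],0]]' 0.65 >/dev/null; python3 t.py; python3 -m crank '[[[0,0,0],0],[[0,0,0],0],[[0,0,0],0],[[0,0,0],0]]' 0.3 20; python3 t.py
```

```text
pos [525.2 237.5  45.2] F [ 0.08 -0.37 -0.03] T [-0.02  -0.023  0.021]
time: 14.6
position: [524.9, 237.1, 44.8]
eef_rot: [-2.246, -2.174, -0.026]
force: [-1.3, -4.0, 7.5]
width: 0.492
pos [524.9 237.1  44.8] F [-1.29 -3.96  7.54] T [-0.441  0.121 -0.136]
```

```bash

python3 -m crank '[[[0,0,0.02],0],[[0,0,0.035],0],[[0.04,-0.0015,0.035],0],[[0.08,-0.003,0.035],0],[[0.097,-0.0035,0.035],0],[[0.097,-0.0035,0.02],0],[[0.097,-0.0035,0.006],0],[[0.097,-0.0035,0.003],0],[[0.097,-0.0035,0.001],0]]' >/dev/null; python3 t.py; 
for i in 1 2 3; do python3 -m crank '[[[0,0,-0.0015],0],[[0,0,-0.003],0]]'>/dev/null; python3 t.py; done
```

```text
pos [621.2 233.9  45.3] F [-1.3  -1.18 -1.85] T [-0.202  0.428  0.125]
pos [622.2 233.9  43.3] F [-0.47 -1.53  3.31] T [-0.17   0.412  0.092]
pos [622.8 234.   40.2] F [ 3.63 -2.46  3.53] T [-0.284 -0.182  0.042]
pos [623.  234.   37.1] F [ 5.16 -2.24  6.  ] T [-0.276 -0.514  0.088]
```

```bash

python3 -m crank '[[[0,0,-0.0015],0],[[0,0,-0.0015],0],[[0,0,0.01],0],[[0,0,0.025],0],[[0,0,0.045],0],[[0,0,0.045],0],[[0,0,0.045],0],[[0,0,0.045],0]]' >/dev/null;python3 av.py; python3 - <<'E'
from h import *
from cell import *
b=get_image("side")["frame"];cv2.imwrite("pics/s2.png",cv2.resize(b[150:300,220:420],(600,450)))
E
```

```text
F,T mean [-0.109  0.051 -4.584 -0.035 -0.025  0.   ] se [0.099 0.137 0.143 0.007 0.011 0.006] t 18.075 [621.9 233.8  81.7]
```

View pics/s2.png

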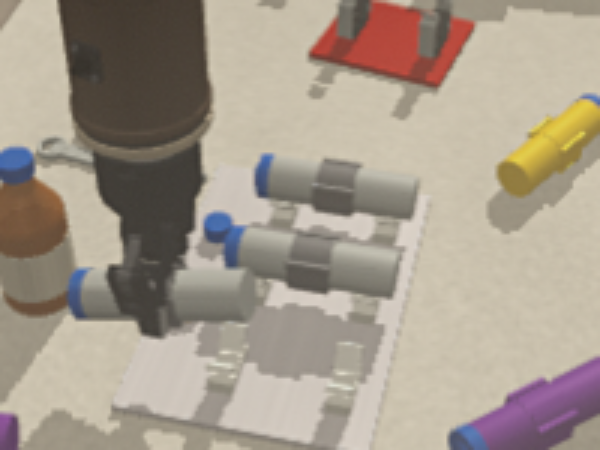

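```bash

python3 -m crank '[[[-0.05,0.0015,0],0],[[-0.097,0.0035,0],0],[[-0.097,0.0035,-0.01],0],[[-0.097,0.0035,-0.02],0],[[-0.097,0.0035,-0.026],0],[[-0.097,0.0035,-0.031],0],[[-0.097,0.0035,-0.035],0],[[-0.097,0.0035,-0.037],0],[[-0.097,0.0035,-0.037],0]]'>/dev/null; python3 t.py
```

```text
pos [524.6 237.1  44.4] F [-4.09 -2.28 -1.2 ] T [-0.442  0.455 -0.131]
```

```bash

python3 -m crank '[[[0,0,-0.001],0],[[0,0,0],0],[[0,0,0.001],0],[[0,0,0.06],0],[[0,0,0.07],0],[[-0.001,-0.04,0.07],0],[[-0.003,-0.097,0.06],0],[[-0.003,-0.097,0.03],0],[[-0.003,-0.097,0.005],0],[[-0.003,-0.097,0.001],0]]' 0.7; python3 -m crank '[[[0,0,0],0],[[0,0,0],0],[[0,0,0],0],[[0,0,0],0]]' 0.3 20; python3 t.py
```

```text
time: 20.5
position: [520.9, 140.0, 44.3]
eef_rot: [-2.245, -2.172, -0.022]
force: [-0.4, 0.7, 0.5]
width: 0.698
time: 21.0
position: [522.2, 140.5, 46.2]
eef_rot: [-2.246, -2.174, -0.027]
force: [-1.2, -1.9, 3.5]
width: 0.487
pos [522.2 140.5  46.2] F [-1.23 -1.87  3.51] T [-0.143  0.196  0.053]
```

```bash

python3 -m crank '[[[0,0,0.02],0],[[0,0,0.035],0],[[-0.04,0.0015,0.035],0],[[-0.08,0.003,0.035],0],[[-0.102,0.0035,0.035],0],[[-0.102,0.0035,0.02],0],[[-0.102,0.0035,0.006],0],[[-0.102,0.0035,0.002],0],[[-0.102,0.0035,0.001],0]]' >/dev/null; python3 t.py; 
for i in 1 2; do python3 -m crank '[[[0,0,-0.002],0],[[0,0,-0.0035],0],[[0,0,-0.005],0]]'>/dev/null; python3 t.py; done
python3 -m crank '[[[0,0,0.01],0],[[0,0,0.025],0],[[0,0,0.045],0],[[0,0,0.045],0],[[0,0,0.045],0],[[0,0,0.045],0]]' >/dev/null;python3 av.py
```

```text
pos [420.  143.8  46.4] F [ 0.46 -0.15 -4.55] T [-0.032  0.022  0.014]
pos [419.6 143.8  41.8] F [-4.19 -0.47  2.69] T [-0.018  0.399 -0.048]
pos [419.4 143.8  36.6] F [-5.94  1.22  2.61] T [0.189 0.495 0.074]
F,T mean [-1.140e-01 -2.230e-01 -4.153e+00 -2.100e-02  4.000e-03 -4.000e-03] se [0.159 0.068 0.098 0.008 0.01  0.009] t 24.225 [419.9 143.9  81.7]
```

```bash

python3 -m crank '[[[0.05,-0.0015,0],0],[[0.102,-0.0035,0],0],[[0.102,-0.0035,-0.01],0],[[0.102,-0.0035,-0.02],0],[[0.102,-0.0035,-0.026],0],[[0.102,-0.0035,-0.031],0],[[0.102,-0.0035,-0.035],0],[[0.102,-0.0035,-0.038],0],[[0.102,-0.0035,-0.038],0]]'>/dev/null; python3 t.py
python3 -m crank '[[[0,0,0],0],[[0,0,0],0],[[0,0,0.001],0],[[0,0,0.06],0],[[0,0,0.07],0],[[-0.001,-0.04,0.07],0],[[-0.003,-0.097,0.06],0],[[-0.003,-0.097,0.03],0],[[-0.003,-0.097,0.005],0],[[-0.003,-0.097,0.001],0]]' 0.7; python3 -m crank '[[[0,0,0],0],[[0,0,0],0],[[0,0,0],0],[[0,0,0],0]]' 0.3 20; python3 t.py
```

```text
pos [522.7 140.4  44.6] F [ 0.77 -3.48 16.73] T [-0.545 -0.161 -0.015]
time: 26.6
position: [517.6, 43.2, 43.2]
eef_rot: [-2.245, -2.172, -0.022]
force: [0.1, -0.3, 0.5]
width: 0.698
time: 27.1
position: [519.2, 43.4, 45.1]
eef_rot: [-2.246, -2.174, -0.027]
force: [-0.1, -0.9, -0.5]
width: 0.486
pos [519.2  43.4  45.1] F [-0.09 -0.91 -0.54] T [-0.118  0.012 -0.029]
```

```bash

python3 -m crank '[[[0,0,0.03],0],[[0,0,0.06],0],[[-0.03,0.001,0.065],0],[[-0.06,0.002,0.065],-0.15],[[-0.092,0.003,0.065],-0.32],[[-0.092,0.003,0.065],-0.5],[[-0.092,0.003,0.065],-0.68],[[-0.092,0.003,0.065],-0.86],[[-0.092,0.003,0.065],-1.04],[[-0.092,0.003,0.065],-1.22]]' 
python3 -m crank '[[[0,0,0],-0.18],[[0,0,0],-0.36],[[0,0,0],-0.54],[[0,0,0],-0.72],[[0,0,0],-0.9],[[0,0,0],-1.08],[[0,0,0],-1.26],[[0,0,0],-1.44],[[0,0,0],-1.62],[[0,0,0],-1.8]]' 
python3 -m crank '[[[0,0,0],-0.06],[[0,0,0],-0.122],[[0,0,0],-0.122],[[0,0,0],-0.122]]' ; python3 av.py; python3 -c "
from cell import *;print(observe()['qpos'])"
```

```text
time: 28.35
position: [426.9, 46.4, 109.9]
eef_rot: [-3.1, -0.488, -0.036]
force: [0.2, 0.1, -4.5]
width: 0.488
time: 29.6
position: [426.9, 46.4, 109.8]
eef_rot: [2.3, -2.117, 0.027]
force: [-0.5, -0.2, -4.8]
width: 0.487
time: 30.1
position: [426.9, 46.4, 109.8]
eef_rot: [2.175, -2.245, 0.025]
force: [0.7, -0.8, -4.0]
width: 0.489
F,T mean [-0.35  -0.047 -4.613  0.021 -0.006 -0.014] se [0.138 0.158 0.14  0.006 0.007 0.007] t 30.7 [426.9  46.3 109.7]
[ 0.05632194  0.40612727  2.21295295 -0.04532937  0.52504373  1.69948954]
```

```bash

python3 -m crank '[[[0,0,-0.03],0],[[0,0,-0.055],0],[[0,0,-0.063],0],[[0,0,-0.0645],0],[[0,0,-0.066],0],[[0,0,-0.0675],0],[[0,0,-0.069],0]]' >/dev/null; python3 t.py
python3 -m crank '[[[0,0,-0.0015],0],[[0,0,-0.003],0],[[0,0,-0.0045],0],[[0,0,-0.0045],0]]' >/dev/null; python3 t.py
python3 -m crank '[[[0,0,0.01],0],[[0,0,0.025],0],[[0,0,0.05],0],[[0,0,0.073],0],[[0,0,0.073],0],[[0,0,0.073],0],[[0,0,0.073],0]]' >/dev/null;python3 av.py
python3 - <<'E'
from h import *
from cell import *
b=get_image("side")["frame"];cv2.imwrite("pics/s3.png",cv2.resize(b[120:270,260:460],(600,450)))
E
```

```text
pos [426.6  46.3  41.2] F [-6.36 -1.46  5.72] T [-0.335  0.467 -0.091]
pos [426.3  46.2  36.5] F [-4.76 -3.14  2.  ] T [-0.41   0.587 -0.098]
F,T mean [-0.209  0.026 -4.505  0.03  -0.047  0.   ] se [0.147 0.182 0.1   0.007 0.007 0.009] t 33.55 [426.9  46.3 109.2]
```

View pics/s3.png

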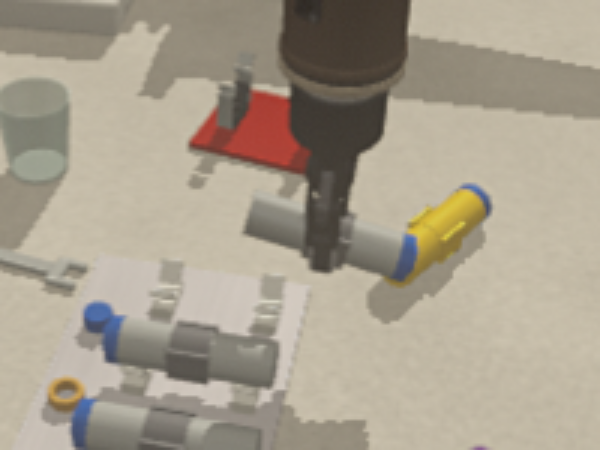

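```bash

python3 -m crank '[[[0,0,0],0.18],[[0,0,0],0.36],[[0,0,0],0.54],[[0,0,0],0.72],[[0,0,0],0.9],[[0,0,0],1.08],[[0,0,0],1.26],[[0,0,0],1.44],[[0,0,0],1.62],[[0,0,0],1.8]]' >/dev/null
python3 -m crank '[[[0,0,0],0.18],[[0,0,0],0.36],[[0,0,0],0.54],[[0,0,0],0.72],[[0,0,0],0.9],[[0,0,0],1.08],[[0,0,0],1.26],[[0,0,-0.02],1.342],[[0,0,-0.035],1.342],[[0,0,-0.045],1.342]]' 
python3 -m crank '[[[0,0,-0.005],0],[[0,0,-0.008],0],[[0,0,-0.011],0],[[0,0,-0.014],0],[[0,0,-0.017],0],[[0,0,-0.02],0]]' >/dev/null; python3 t.py
python3 -m crank '[[[0,0,-0.002],0],[[0,0,-0.004],0],[[0,0,-0.006],0],[[0,0,-0.008],0],[[0,0,-0.008],0]]' >/dev/null; python3 t.py
```

```text
time: 36.1
position: [426.7, 46.3, 63.6]
eef_rot: [-2.246, -2.173, -0.025]
force: [-0.8, -0.4, -5.5]
width: 0.488
pos [425.9  46.4  44.2] F [-6.01  0.89  5.73] T [0.198 0.662 0.074]
pos [425.8  46.5  36.2] F [-6.02  3.18  3.6 ] T [0.409 0.7   0.101]
```

```bash

python3 -m crank '[[[0,0,0.01],0],[[0,0,0.03],0],[[0,0,0.055],0],[[0,0,0.055],0],[[0,0,0.055],0],[[0,0,0.055],0]]' >/dev/null;python3 av.py
python3 - <<'E'
from h import *
from cell import *
b=get_image("side")["frame"];cv2.imwrite("pics/s4.png",cv2.resize(b[100:270,260:460],(600,510)))
E
```

```text
F,T mean [-0.073  0.045 -4.468 -0.044 -0.054 -0.005] se [0.203 0.171 0.104 0.006 0.009 0.006] t 38.825 [426.9  46.4  91.2]
```

View pics/s4.png

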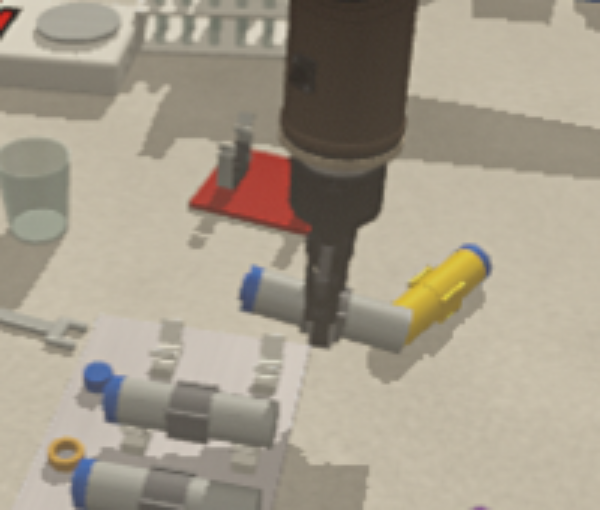

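```bash

python3 -m crank '[[[0.05,-0.0015,-0.01],0],[[0.092,-0.003,-0.012],0],[[0.092,-0.003,-0.025],0],[[0.092,-0.003,-0.033],0],[[0.092,-0.003,-0.038],0],[[0.092,-0.003,-0.042],0],[[0.092,-0.003,-0.045],0],[[0.092,-0.003,-0.047],0],[[0.092,-0.003,-0.047],0]]'>/dev/null; python3 t.py
python3 -m crank '[[[0,0,0],0],[[0,0,0],0],[[0,0,0.002],0]]' 0.65 >/dev/null; python3 t.py; python3 -m crank '[[[0,0,0],0],[[0,0,0],0],[[0,0,0],0],[[0,0,0],0]]' 0.3 60; python3 t.py
```

```text
pos [519.5  43.4  44.4] F [4.58 0.84 2.3 ] T [ 0.059 -0.371 -0.018]
pos [518.5  43.3  46.1] F [1.28 0.92 1.06] T [ 0.034 -0.016 -0.021]
time: 40.88
position: [518.9, 43.2, 46.5]
eef_rot: [-2.246, -2.174, -0.026]
force: [-1.3, -2.3, 8.2]
width: 0.485
pos [518.9  43.2  46.5] F [-1.26 -2.35  8.19] T [-0.293  0.294 -0.068]
```

```bash

python3 - <<'E'
from h import *
from cell import *
g=get_image("wrist");cv2.imwrite("pics/w3.png",g["frame"]);np.savez("pics/w3.npz",**{k:g[k] for k in("mtx","k1","T")})
E
python3 -m crank '[[[0,0,0.04],0],[[0,0,0.09],0],[[-0.002,-0.03,0.13],-0.05],[[-0.005,-0.08,0.134],-0.1],[[-0.01,-0.13,0.134],-0.172],[[-0.014,-0.18,0.134],-0.172],[[-0.014,-0.208,0.134],-0.172],[[-0.014,-0.208,0.134],-0.172],[[-0.014,-0.208,0.134],-0.172]]'
python3 - <<'E'
from h import *
from cell import *
g=get_image("wrist");cv2.imwrite("pics/w4.png",g["frame"]);np.savez("pics/w4.npz",**{k:g[k] for k in("mtx","k1","T")})
a=cv2.imread("pics/w3.png")
cv2.imwrite("pics/w34.png",np.vstack([a[60:400,160:480][:200],]) if 0 else np.hstack([cv2.resize(a[100:400,200:440],(320,400)),g["frame"][:,:480]]))
E
```

```text
time: 42.05
position: [504.4, -164.2, 179.9]
eef_rot: [-2.425, -1.972, -0.027]
force: [0.1, 0.9, -4.9]
width: 0.481
```

View pics/w34.png

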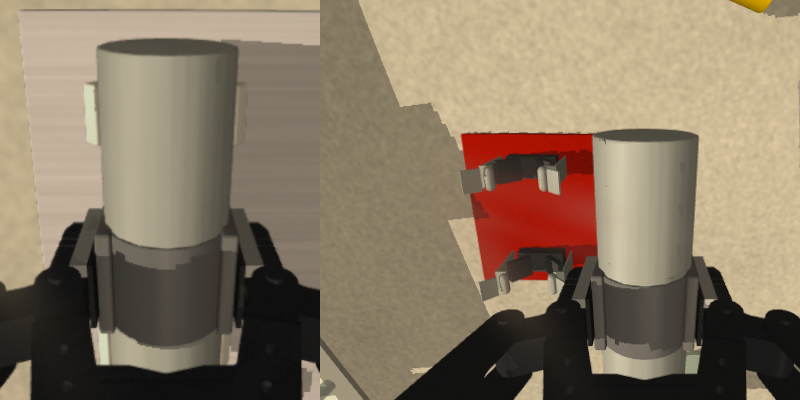

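```bash
python3 - <<'E'
from h import *
np.set_printoptions(precision=1,suppress=True)
def L(n): g=dict(np.load(n));g["k1"]=float(g["k1"]);return g
a=L("pics/w3.npz");b=L("pics/w4.npz")
print("w3 end axis",px2w(a,[(272.8,135),(377.8,135)],48),"end top, band",px2w(a,[(326,141),(324,286)],68),a["T"][:3,3])
print("w4 end",px2w(b,[(275,134),(378,134)],182),px2w(b,[(326,140),(326,285)],202),b["T"][:3,3])
c=px2w(b,[(142,134),(166,280),(270,133)],8);e=c[1]-c[0];print(c,np.linalg.norm(e),np.arctan2(e[1],e[0]))
for yaw in(np.arctan2(e[1],e[0]),-.206):
    print(c[:2].mean(0)[:2]+65*np.array([-np.sin(yaw),np.cos(yaw)]))
print("block front L,R",px2w(b,[(152,178),(248,165)],40))
E
```

```text
w3 end axis [[449.8  26.5  48. ]
 [451.2  65.9  48. ]] end top, band [[449.9  45.9  68. ]
 [503.1  43.5  68. ]] [435.1  43.3 172.7]
w4 end [[ 433.2 -167.9  182. ]
 [ 441.2 -130.2  182. ]] [[ 436.5 -149.7  202. ]
 [ 488.2 -160.4  202. ]] [ 422.  -149.8  306.1]
[[ 423.7 -309.8    8. ]
 [ 570.1 -341.9    8. ]
 [ 447.1 -197.4    8. ]] 149.97137237737095 -0.216141507211476
[ 510.8 -262.4]
[ 510.2 -262.2]
block front L,R [[ 459.4 -297.9   40. ]
 [ 465.8 -216.5   40. ]]
```

```bash

python3 -m crank '[[[0.001,-0.04,0],-0.006],[[0.003,-0.08,0],-0.006],[[0.003,-0.0975,-0.03],-0.006],[[0.003,-0.0975,-0.07],-0.006],[[0.003,-0.0975,-0.1],-0.006],[[0.003,-0.0975,-0.108],-0.006],[[0.003,-0.0975,-0.108],-0.006]]'; python3 t.py
python3 -m crank '[[[0,0,-0.003],0],[[0,0,-0.006],0],[[0,0,-0.009],0],[[0,0,-0.009],0]]'>/dev/null; python3 t.py
```

```text
time: 42.98
position: [508.1, -261.6, 72.3]
eef_rot: [-2.43, -1.967, -0.027]
force: [-0.1, 0.7, -4.2]
width: 0.482
pos [ 508.1 -261.6   72.3] F [-0.09  0.68 -4.2 ] T [-0.088 -0.098 -0.012]
pos [ 509.1 -262.8   64.2] F [-0.48 -6.04 -4.52] T [-1.174 -0.169 -0.045]
```

```bash
python3 -m crank '[[[0,0,-0.002],0],[[0,0,-0.004],0]]'>/dev/null; python3 t.py
```

```text
pos [ 509.3 -262.8   60.8] F [-1.72 -2.96 10.89] T [-0.439  0.133 -0.047]
```

```bash
for i in 1 2; do python3 -m crank '[[[0,0,-0.002],0],[[0,0,-0.004],0]]'>/dev/null; python3 t.py; done;python3 -m crank '[[[0,0,-0.001],0],[[0,0,-0.002],0],[[0,0,-0.002],0]]'>/dev/null; python3 t.py
```

```text
pos [ 509.4 -262.8   57. ] F [-0.79 -2.97  8.62] T [-0.404 -0.009 -0.023]
pos [ 508.9 -262.5   52. ] F [ 1.5  -4.35 -2.48] T [-0.636 -0.312 -0.09 ]
pos [ 508.2 -262.5   49.2] F [ 0.04 -6.94 -4.63] T [-1.074 -0.215 -0.088]
```

```bash
python3 -m crank '[[[0,0,-0.001],0],[[0,0,-0.002],0],[[0,0,-0.002],0]]'>/dev/null; python3 t.py;python3 -m crank '[[[0,0,-0.001],0],[[0,0,-0.001],0]]'>/dev/null; python3 t.py
```

```text
pos [ 508.1 -262.8   47.8] F [-3.47 -8.66  6.94] T [-1.221  0.389 -0.062]
pos [ 508.2 -263.1   47.4] F [ -7.83 -11.52  18.97] T [-1.356  0.899 -0.059]
```

```bash
python3 -m crank '[[[0,0,0.0005],0],[[0,0,0.0005],0],[[0,0,0.0005],0],[[0,0,0.0005],0]]' 0.65; python3 t.py;python3 -m crank '[[[0,0,0.02],0],[[0,0,0.06],0],[[0,0,0.11],0],[[0,0,0.15],0],[[-0.03,0.06,0.18],0],[[-0.03,0.12,0.18],0],[[-0.03,0.16,0.18],0],[[-0.03,0.16,0.18],0]]'; python3 t.py
python3 - <<'E'
from h import *
from cell import *
a=get_image("wrist");b=get_image("top");np.savez("pics/f.npz",**{k+n:g[k] for n,g in(("w",a),("t",b)) for k in("mtx","k1","T")})
cv2.imwrite("pics/fin.png",np.vstack([cv2.resize(a["frame"],(448,280)),cv2.convertScaleAbs(cv2.resize(b["frame"][150:260,200:480],(784,308),interpolation=cv2.INTER_CUBIC),alpha=1.4)[:, :448]]) if 0 else np.vstack([np.pad(cv2.resize(a["frame"],(464,290)),((0,0),(0,320),(0,0))),cv2.convertScaleAbs(cv2.resize(b["frame"][150:260,200:480],(784,308),interpolation=cv2.INTER_CUBIC),alpha=1.4)]))
E
```

```text
time: 45.72
position: [507.8, -262.0, 46.6]
eef_rot: [-2.431, -1.966, -0.028]
force: [0.1, 0.1, 0.0]
width: 0.653
pos [ 507.8 -262.    46.6] F [0.05 0.08 0.04] T [0.03  0.006 0.023]
time: 46.72
position: [477.4, -99.5, 226.9]
eef_rot: [-2.428, -1.97, -0.028]
force: [0.8, -1.0, -1.3]
width: 0.65
pos [477.4 -99.5 226.9] F [ 0.76 -1.05 -1.34] T [-0.012  0.016 -0.05 ]
```

View pics/fin.png

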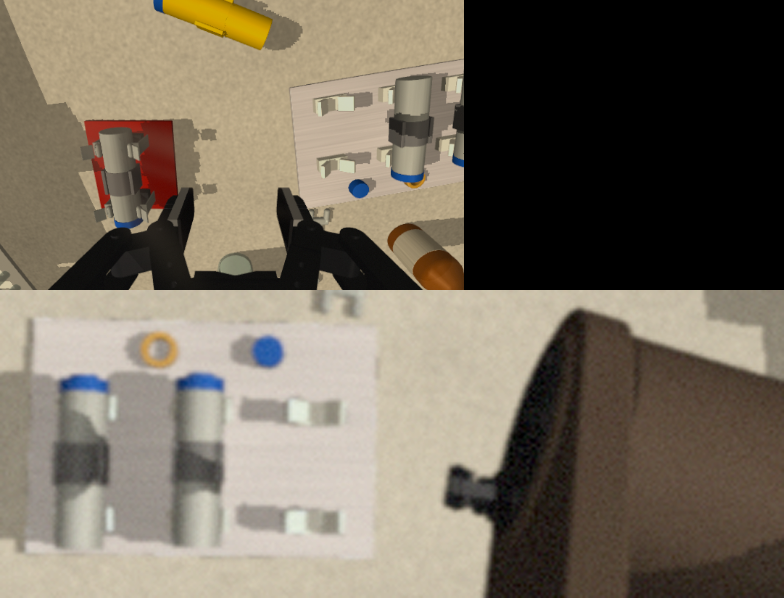

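```bash
python3 - <<'E'
from h import *
f=np.load("pics/f.npz");g={k:f[k+"w"] for k in("mtx","k1","T")};g["k1"]=float(g["k1"])
np.set_printoptions(precision=1,suppress=True)
P=lambda p,z:px2w(g,np.array(p)/.725,z)
print("band",P([(122,164),(123,196)],68).mean(0),"ends",P([(115,133),(128,226)],60),"mid",P([(115,133),(128,226)],60).mean(0))
print("plate",P([(85,122),(173,121)],8))
E
python3 t.py
```

```text
band [ 504.4 -253.6   68. ] ends [[ 442.2 -243.9   60. ]
 [ 579.6 -277.5   60. ]] mid [ 510.9 -260.7   60. ]
plate [[ 425.  -309.9    8. ]
 [ 451.6 -181.9    8. ]]
pos [ 478.1 -101.9  226.8] F [-1.2  -0.71  0.12] T [-0.04  -0.019 -0.011]
```

```bash
python3 -c "
from cell import *;print(sign_off())"
```

```text
the job is handed in; nothing more can be done
None
```

The canister with the loose ball was the one in the right-hand (-y) cradle. It is now pressed home in the red holder and released. The left and middle ones read as sound and are back in their cradles. The job was handed in at about 47 s; no verdict is reported.

**How I rocked them:** The moves allow no tilting of the tool, so I pivoted each canister in a light grip by pressing one end on a V block. That gave an estimated 12–13 degrees, not the 20 you asked for.
- **Right:** rocked both ways, blue end down first. The moment was about -0.05 N m each time, towards whichever end was low, and about -0.006 N m when level. That fits a ball of 0.11 kg, 50 mm off the middle.
- **Left and middle:** rocked one way only. They read -0.025 ± 0.011 and +0.004 ± 0.010 N m, where a ball would give about +0.054 and -0.054.

**Pressing in:** It met the jaws where expected, about 11 N showed on the wrist while passing them, and about 19 N when it bottomed. The tool stopped within 1 mm of the height I had gripped it at in its cradle.

**Last checks:** The wrist picture puts its centre within about 2 mm of the seat lengthwise and sideways. The grip-band reading disagreed by about 10 mm; I took it as coarse because it spans few pixels. In the top picture the two sound canisters are within about 3 mm of where they started, and the nut and cap have not moved.

**What went wrong:**
- My first try with the left canister pressed it, at about 40 N, probably onto the purple decoy. The canister slid up in the fingers, and I re-gripped it. I could not confirm whether the decoy moved.
- An early out-of-reach test left the tool about 1.3 degrees off vertical for the rest of the job.

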